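Click a food box lid shut all the way round

TASK

The white lid on the rectangular food box is only lying in place: all four corners of its rim still stand up. Press the rim down with the fingertips at each corner in turn until it clicks and stays down flush, so that the lid is shut all the way round, then take the hand away. Do not pick up or shift the box, and leave the tub, the tomato and the bowl where they are.

Things in the scene. Friction and masses are not known exactly. Their poses are not given: they have to be found in the camera images.
- food_box: Rectangular clear plastic food box with cherry tomatoes and leaves in it and a white press-on lid on top: 125 mm (its x) by 165 mm (its y) over the lid, foot 98 by 138 mm, 76 mm high with the lid shut, about 0.8 kg, standing free on the counter. Origin: centre of its underside; z up; at yaw 0 its x points away from the robot; yaw within 0.6 rad.
- lid_middle (a point): centre of the lid's middle panel, 72 mm above the box's underside, 4 mm lower than the rim. The lid already lies in place with its middle down; pressing here does nothing. Its four corner sections together make up the whole rim, each reaching to the middle of two sides; at the start all four stand up.
- pad_1 (a point): top centre of lid corner 1: nearest the robot, left end (box -x, +y); the one with the small thumb tab, as seen at yaw 0. A round flat pad of radius 16 mm in the lid's rim, its centre 16 mm in from both edges, at box x -46.5, y +66.5 mm. Its top is 76 mm above the counter when shut, about 83 mm while it stands up.
- corner_1 (a joint): how far lid corner 1 stands up, rad: 0 = clicked shut, flush, stopped by the rim; about 0.17 = up (start). It flexes about a crease 42 mm inboard of the pad centre. Springy snap: pressing the pad takes about 10 N; past half way, 0.06 to 0.08, it clicks down and stays by itself; let go earlier it springs back up.
- pad_2 (a point): top centre of lid corner 2: nearest the robot, right end (box -x, -y), as seen at yaw 0. A round flat pad of radius 16 mm in the lid's rim, its centre 16 mm in from both edges, at box x -46.5, y -66.5 mm. Its top is 76 mm above the counter when shut, about 83 mm while it stands up.
- corner_2 (a joint): how far lid corner 2 stands up, rad: 0 = clicked shut, flush, stopped by the rim; about 0.17 = up (start). It flexes about a crease 42 mm inboard of the pad centre. Springy snap: pressing the pad takes about 10 N; past half way, 0.06 to 0.08, it clicks down and stays by itself; let go earlier it springs back up.
- pad_3 (a point): top centre of lid corner 3: far side, right end (box +x, -y), as seen at yaw 0. A round flat pad of radius 16 mm in the lid's rim, its centre 16 mm in from both edges, at box x +46.5, y -66.5 mm. Its top is 76 mm above the counter when shut, about 83 mm while it stands up.
- corner_3 (a joint): how far lid corner 3 stands up, rad: 0 = clicked shut, flush, stopped by the rim; about 0.17 = up (start). It flexes about a crease 42 mm inboard of the pad centre. Springy snap: pressing the pad takes about 10 N; past half way, 0.06 to 0.08, it clicks down and stays by itself; let go earlier it springs back up.
- pad_4 (a point): top centre of lid corner 4: far side, left end (box +x, +y), as seen at yaw 0. A round flat pad of radius 16 mm in the lid's rim, its centre 16 mm in from both edges, at box x +46.5, y +66.5 mm. Its top is 76 mm above the counter when shut, about 83 mm while it stands up.
- corner_4 (a joint): how far lid corner 4 stands up, rad: 0 = clicked shut, flush, stopped by the rim; about 0.17 = up (start). It flexes about a crease 42 mm inboard of the pad centre. Springy snap: pressing the pad takes about 10 N; past half way, 0.06 to 0.08, it clicks down and stays by itself; let go earlier it springs back up.
- tub: Bystander: small round lidded tub of sauce, 70 mm across, 66 mm high; origin at the centre of its underside. Stands 0.18 to 0.24 m from the middle of the food box.
- tomato: Bystander: a tomato, 68 mm across, 52 mm high; origin at its underside. Stands 0.18 to 0.24 m from the middle of the food box.
- bowl: Bystander: cream plastic bowl with ice, 150 mm across, 65 mm high; origin at the centre of its underside. Stands 0.18 to 0.24 m from the middle of the food box.
Mind the look-alikes: they are no part of the job. Leave any blue or purple look-alike of the food_box alone.

How it is judged:
By the outcome, as a careful person would: the job done as asked, in the order asked, and still so for the second after the job is handed in, with the robot touching nothing.
It also fails if it takes over 45 s, if anything falls off the work surface, if the arm or the gripper's body presses on something with over 40 N, if the wrist force passes 120 N, or if a joint passes its speed limit or range.

ROBOT

A 7-joint arm with a two-finger parallel gripper is mounted at the origin on the work surface. World frame = base frame: x ahead of the robot, y to its left, z up, the work surface at z = 0. Lengths are in m, angles in rad, forces in N, time in s.
With the tool pointing down it reaches from about 0.425 to 0.875 m from the base axis. Payload 4.7 kg.
Tool frame: the origin (TCP) lies on the centre line of the jaws, within the pads' length; the fingertips stand 19 mm ahead of it and the grasp point (between the pads) is the TCP; x points along the fingers, z is the direction in which the jaws open and shut, and the axes are right-handed (so a half turn about x gives the same grasp; the last joint's range is limited). The gripper opens to 87 mm and grips with 3 to 60 N. Pads are 19 mm wide; open, the fingers measure 117 mm over their backs; the gripper's body (75 mm by 190 mm) begins 51 mm behind the grasp point.
Start: joints at [-1.195, 0.321, -0.07, 1.45, 0.023, 1.371, -0.057], TCP at [0.23, 0.608, 0.242] pointing down, gripper open.
Joint ranges: [-2.86, 2.86], [-0.3, 2.09], [-1.38, 1.24], [0.06, 2.45], [-1.56, 4.7], [0.09, 2.05], [-2.69, 2.69]. Speed limits (rad/s): [2.57, 2.57, 3.14, 3.14, 3.14, 3.14, 3.14].

INTERFACE

Orientations are given as a rotation vector (axis times angle).
In Python, from bench import get_state, get_image, camera_info, close_job gives the robot as it stands.
- The arm moves only by the tool jog_arm, never from a script. Its argument "targets" is a list of rows, each a list of 7 numbers: the turn, a rotation vector about the tool's x, y, z in degrees, then the shift along the tool's x, y, z in cm, then the finger opening in cm, from 0 to 8.7. In form: [[wx, wy, wz, tx, ty, tz, jaw], ...]. A call has 1 to 10 rows; each row shifts and turns the commanded pose from where the row before left it, along the tool's axes as they then stand; what a row does not reach is not made up. A row lasts 1/8 s, in which the tool goes at most 62.5 mm and 10.7 degrees, less where a joint would pass 70% of its speed; a pose out of reach is approached as far as the arm can. A call is refused whole if a number of a shift passes 6.25 or a number of a turn 10.7, either way. A call with a gripper value outside its range is refused whole. The fingers move at their own pace and stop on an object; "squeeze" is the grip in N (left out, the last holds). Time passes only in rows, so rows that do not move let the fingers close. It gives the time, the measured TCP pose, the force and the opening at its end, in the units of the state.
- get_state(): the state, without advancing time (a new reading comes with each control period).
- get_image(name): name is "side" or "top"; returns (picture, depth): 420x560x3 uint8, red, green, blue; 420x560 float32, m along the optical axis (not along the pixel's ray), 0 where there is no reading.
- camera_info(name): a dict with "intrinsics" (3x3 intrinsics, pixels), "world_from_camera" (4x4, takes a point from camera to world coordinates). Camera axes: x right, y up, looking along -z (the intrinsics and any distortion apply to the point x, -y, -z); pixel columns grow to the right and rows downward; lengths in m; the calibration is good to about 2 mm. A picture is of the moment at which its call begins. camera_info takes no time and is no camera call.
- close_job(): hands the job in, once; it reports no verdict.
The state is a dict: "time": time; "joint_positions": joint angles; "qd": joint speeds; "joint_torque": joint torques, N m; "position": TCP position; "tool_rot": TCP orientation; "ft_force": force on the tool from outside, world axes, zero at the start; "torque": the same for the moment, N m; "grip_width": opening from 0.0 (shut) to 1.0 (fully open).
Only numpy, scipy, OpenCV 4.12 (cv2) and the standard library are available. Lean on these libraries where they do the work, as an engineer would, in place of code of your own. Each camera call takes 0.05 s, during which the arm holds its last target.

## Working session

There is one attempt and no reset: what is moved stays moved. The work goes in short steps, Python scripts to look and compute and a tool call to move; the robot and the scene stay as the last step left them, time stands still between calls to the robot, and variables do not carry over. Pictures are saved under pics/ and viewed, and the job is handed in when it is done.

Besides the shell and the picture viewer there is one more tool, called after "Emit:" as name([rows], argument=value, ...), one row to a line, values as JSON. jog_arm: Moves the arm, as the interface text tells. Its arguments: {"type":"object","properties":{"targets":{"type":"array"},"squeeze":{"type":"number"}},"required":["targets"]}

```bash
mkdir -p pics
python3 - <<'E'
from bench import *
import cv2,numpy as np
s=get_state();print(s)
for n in("top","side"):
    p,d=get_image(n);cv2.imwrite(f"pics/{n}0.png",p[:,:,::-1]);np.save(f"{n}_d.npy",d);np.save(f"{n}_p.npy",p)
    print(n,camera_info(n))
E
```

```text
{'time': 0.0, 'joint_positions': array([-1.19492089,  0.32182579, -0.07008029,  1.4516609 ,  0.02259045,
        1.37078758, -0.05686854]), 'qd': array([ 0.00164903, -0.00065611,  0.00078459, -0.00043995, -0.00103581,
        0.00088233,  0.00045734]), 'joint_torque': array([ 7.52836459e-04, -4.91284919e+01, -4.03404990e-01, -3.12520444e+01,
       -6.40633819e-02,  4.37606417e-02,  1.79922299e-04]), 'position': array([0.22992212, 0.60743262, 0.2404667 ]), 'tool_rot': array([-0.93990376,  1.36043295,  0.93800538]), 'ft_force': array([0.42714361, 0.18979015, 0.0965811 ]), 'torque': array([-0.03389166,  0.01705324, -0.02029136]), 'grip_width': 0.9987987034207272}
top {'intrinsics': array([[505.99095809,   0.        , 286.65763119],
       [  0.        , 505.99095809, 194.24315443],
       [  0.        ,   0.        ,   1.        ]]), 'world_from_camera': array([[-0.01214041,  0.99197775, -0.12582824,  0.40933594],
       [-0.99971836, -0.0094752 ,  0.0217583 ,  0.07610311],
       [ 0.0203915 ,  0.12605696,  0.9918134 ,  1.08929269],
       [ 0.        ,  0.        ,  0.        ,  1.        ]])}
side {'intrinsics': array([[385.02764137,   0.        , 279.15937102],
       [  0.        , 385.02764137, 210.67159743],
       [  0.        ,   0.        ,   1.        ]]), 'world_from_camera': array([[-0.99184839,  0.07140819, -0.105535  ,  0.4376894 ],
       [-0.12597157, -0.67417296,  0.72775132,  0.76286458],
       [-0.01918144,  0.73511338,  0.67767277,  0.70017522],
       [ 0.        ,  0.        ,  0.        ,  1.        ]])}
```

View pics/top0.png

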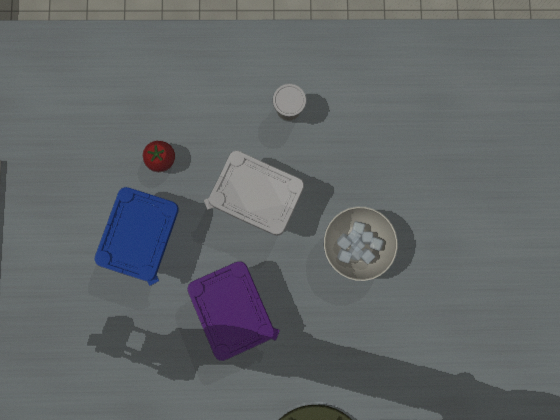

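View pics/side0.png

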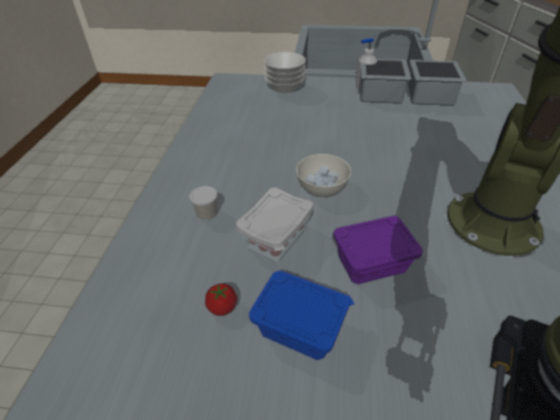

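```bash
cat > h.py <<'E'
import numpy as np,cv2
from bench import camera_info
def ray(n,u,v,z):
    c=camera_info(n);K=c["intrinsics"];T=c["world_from_camera"]
    d=T[:3,:3]@np.array([(u-K[0,2])/K[0,0],-(v-K[1,2])/K[1,1],-1]);o=T[:3,3]
    return o+d*(z-o[2])/d[2]
def cloud(n,d):
    c=camera_info(n);K=c["intrinsics"];T=c["world_from_camera"]
    v,u=np.indices(d.shape)
    P=np.stack([(u-K[0,2])/K[0,0]*d,-(v-K[1,2])/K[1,1]*d,-d],-1)
    return P@T[:3,:3].T+T[:3,3]
E
python3 - <<'E'
from h import *
p=np.load("top_p.npy");d=np.load("top_d.npy");P=cloud("top",d)
hsv=cv2.cvtColor(p,cv2.COLOR_RGB2HSV)
m=((hsv[...,1]<40)&(hsv[...,2]>130)).astype(np.uint8)
n,l,st,ce=cv2.connectedComponentsWithStats(m)
for i in range(1,n):
    if st[i,4]>300: print(i,st[i],ce[i],np.median(P[l==i],0))
i=l[193,256];mm=(l==i).astype(np.uint8)
mm=cv2.morphologyEx(mm,cv2.MORPH_OPEN,np.ones((15,15)))
mm=cv2.morphologyEx(mm,cv2.MORPH_CLOSE,np.ones((9,9)))
c=max(cv2.findContours(mm,0,2)[0],key=cv2.contourArea)
r=cv2.minAreaRect(c);b=cv2.boxPoints(r);print(r,b)
W=np.array([ray("top",u,v,.080)[:2] for u,v in b]);print(W,W.mean(0))
for k in range(4):
    e=W[(k+1)%4]-W[k];print(np.linalg.norm(e),np.degrees(np.arctan2(e[1],e[0])))
# depth based
hm=(P[...,2]>.06)&(P[...,2]<.1);hm[:140]=0;hm[245:]=0;hm[:,:200]=0;hm[:,312:]=0
hm=cv2.morphologyEx(hm.astype(np.uint8),cv2.MORPH_OPEN,np.ones((15,15)))
c=max(cv2.findContours(hm,0,2)[0],key=cv2.contourArea);r=cv2.minAreaRect(c);b=cv2.boxPoints(r)
W=np.array([ray("top",u,v,.080)[:2] for u,v in b]);print("depth",W,W.mean(0))
for k in range(4):
    e=W[(k+1)%4]-W[k];print(np.linalg.norm(e),np.degrees(np.arctan2(e[1],e[0])))
print(np.percentile(P[hm>0][:,2],[5,25,50,75,95]))
cr=cv2.resize(p[140:250,195:315],None,fx=5,fy=5,interpolation=cv2.INTER_CUBIC);cv2.imwrite("pics/crop.png",cr[:,:,::-1])
for nme,(u,v) in dict(tub=(290,100),tom=(159,156),bowl=(361,244)).items(): print(nme,P[v,u],ray("top",u,v,.05))
np.save("hm.npy",hm)
E
```

```text
25 [273  84  33  32 782] [289.30306905  99.39514066] [0.73949805 0.04600968 0.06464655]
26 [ 204  151   99   83 4594] [256.22224641 192.35002177] [0.54173126 0.11385442 0.07523771]
29 [348 222  34  28 391] [363.20460358 235.49872123] [ 0.45401062 -0.10362718  0.03549223]
((257.9685974121094, 192.86599731445312), (70.3371353149414, 49.055423736572266), 25.463346481323242) [[215.67099 199.89096]
 [236.76157 155.60074]
 [300.2662  185.84103]
 [279.17563 230.13126]]
[[0.52733971 0.19627642]
 [0.61728909 0.15414445]
 [0.55419765 0.02630744]
 [0.46544423 0.06974765]] [0.54106767 0.11161899]
0.0993277120246783 -25.0982229328527
0.14255817058618137 -116.2677380932959
0.09881407427798473 153.92064290341315
0.14085659656923838 63.932993713127246
depth [[0.51824785 0.2166728 ]
 [0.63358449 0.16633359]
 [0.56305535 0.01418846]
 [0.44939984 0.06655837]] [0.54107188 0.1159383 ]
0.12584345337138067 -23.579084581898442
0.16769764092313003 -114.87078050349275
0.1251406504936468 155.26081142724604
0.16514959838998264 65.36206550209462
[0.0702627  0.07255292 0.07475422 0.07852438 0.08432776]
tub [0.73860817 0.04415574 0.06258523] [0.74264434 0.04376414 0.05      ]
tom [0.62380703 0.31780187 0.05049382] [0.62390899 0.31791676 0.05      ]
bowl [ 0.43718262 -0.1001427   0.03711817] [ 0.43684169 -0.09798491  0.05      ]
```

View pics/crop.png

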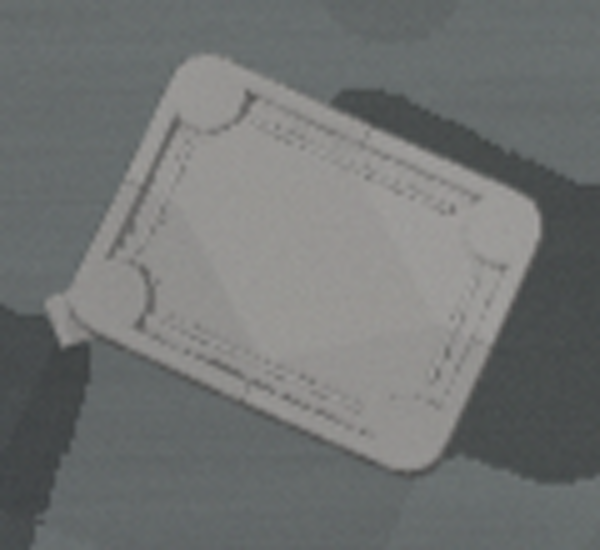

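```bash
cat > pads.py <<'E'
from h import *
from scipy.spatial.transform import Rotation as R
from bench import *
c=np.array([.541,.1155]);a=-.426
x=np.array([np.cos(a),np.sin(a)]);y=np.array([-x[1],x[0]])
pads={i:c+sx*.0465*x+sy*.0665*y for i,sx,sy in((1,-1,1),(2,-1,-1),(3,1,-1),(4,1,1))}
def rel(t,z):
    s=get_state();M=R.from_rotvec(s["tool_rot"]).as_matrix()
    return M.T@(np.array([*t,z])-s["position"])*100
E
python3 - <<'E'
from pads import *
s=get_state();M=R.from_rotvec(s["tool_rot"]).as_matrix();print(M)
d=np.load("top_d.npy");P=cloud("top",d);p=np.load("top_p.npy").copy()
for i in pads:
    q=(np.hypot(*(P[...,:2]-pads[i]).transpose(2,0,1))<.012)&(np.load("hm.npy")>0)
    print(i,pads[i],np.hypot(*pads[i]),np.median(P[q][:,2]),rel(pads[i],.125).round(1))
    cam=camera_info("top");K=cam["intrinsics"];T=np.linalg.inv(cam["world_from_camera"])
    X=T@np.array([*pads[i],.083,1]);u=K[0,0]*X[0]/-X[2]+K[0,2];v=-K[1,1]*X[1]/-X[2]+K[1,2];print(u,v)
    cv2.circle(p,(int(round(u)),int(round(v))),1,(255,0,0),-1)
cv2.imwrite("pics/pads.png",cv2.resize(p[140:250,195:315],None,fx=5,fy=5,interpolation=0)[:,:,::-1])
E
```

```text
[[-4.99699622e-04 -9.35286155e-01  3.53892014e-01]
 [-1.62751696e-03  3.53892350e-01  9.35284746e-01]
 [-9.99998551e-01 -1.08603820e-04 -1.69903395e-03]]
1 [0.5261358 0.1952719] 0.5612040525434049 0.08348242724229205 [ 11.6 -42.3 -28.1]
215.99377834828783 200.31233254402105
2 [0.47117599 0.07415864] 0.47697622441257187 0.08383699971113012 [ 11.6 -41.4 -41.3]
276.9356597111093 227.18575638752387
3 [0.5558642 0.0357281] 0.5570112309539722 0.08364720370592948 [ 11.6 -50.7 -41.9]
295.64224053623553 184.8505945235127
4 [0.61082401 0.15684136] 0.6306387090443528 nan [ 11.6 -51.6 -28.6]
235.3075101362678 158.45683075569374
  return _methods._mean(a, axis=axis, dtype=dtype,
  ret = ret.dtype.type(ret / rcount)
```

View pics/pads.png

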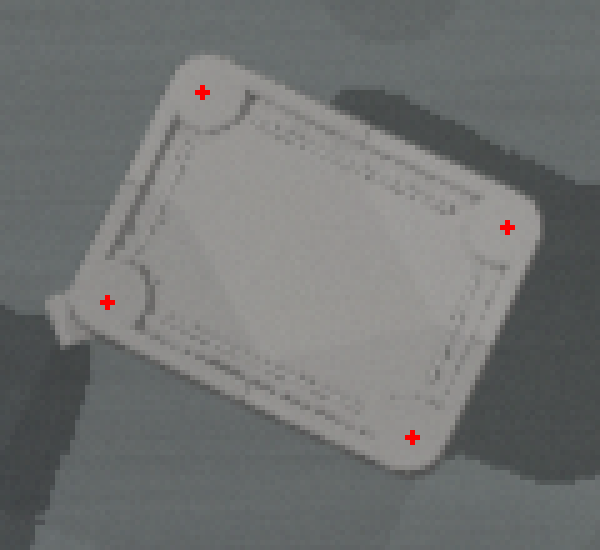

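Emit:
jog_arm([
  [0,0,0,0,-4.7,-3.1,0],
  [0,0,0,0,-4.7,-3.1,0],
  [0,0,0,0,-4.7,-3.1,0],
  [0,0,0,0,-4.7,-3.1,0],
  [0,0,0,0,-4.7,-3.1,0],
  [0,0,0,0,-4.7,-3.1,0],
  [0,0,0,0,-4.7,-3.1,0],
  [0,0,0,0,-4.7,-3.1,0],
  [0,0,0,0,-4.7,-3.1,0],
  [0,0,0,5,0,0,0],
], squeeze=10)

```text
time: 1.35
position: [0.5327, 0.1922, 0.1948]
tool_rot: [-0.934, 1.353, 0.927]
ft_force: [0.3, 0.6, -0.8]
grip_width: 0.025
```

Emit:
jog_arm([
  [0,0,0,5,0,0,0],
  [0,0,0,0,0,0,0],
  [0,0,0,0,0,0,0],
])

```text
time: 1.72
position: [0.5278, 0.1977, 0.1432]
tool_rot: [-0.939, 1.357, 0.938]
ft_force: [-0.4, 0.5, 0.7]
grip_width: 0.005
```

Run:
```python
from pads import *
for i in pads: print(i,rel(pads[i],.125).round(2))
s=get_state();print(s["position"],s["ft_force"],s["grip_width"],s["tool_rot"])
p,d=get_image("top");cv2.imwrite("pics/t1.png",cv2.resize(p[100:280,150:390],None,fx=3,fy=3)[:,:,::-1])
p,d=get_image("side");cv2.imwrite("pics/s1.png",cv2.resize(p[120:300,180:400],None,fx=3,fy=3)[:,:,::-1])
```

```text
1 [ 1.82  0.07 -0.29]
2 [  1.8    0.93 -13.57]
3 [  1.81  -8.35 -14.17]
4 [ 1.83 -9.21 -0.89]
[0.52783751 0.19774173 0.14318985] [-0.41429295  0.45295456  0.74496448] 0.004763046739197535 [-0.93898195  1.35686198  0.93831194]
```

View pics/s1.png

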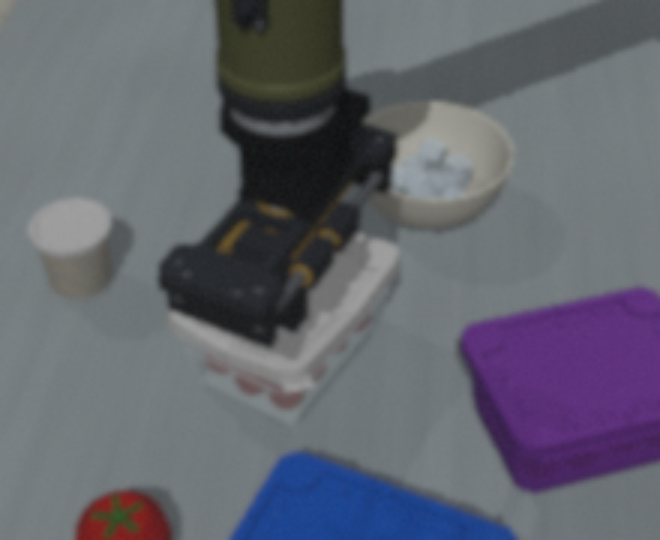

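Emit:
jog_arm([
  [0,0,0,1.5,0.1,-0.3,0],
  [0,0,0,1.7,0,0,0],
  [0,0,0,0,0,0,0],
  [0,0,0,0,0,0,0],
])

```text
time: 2.33
position: [0.525, 0.1948, 0.1094]
tool_rot: [-0.939, 1.359, 0.939]
ft_force: [0.7, -0.1, -0.7]
grip_width: 0.0
```

Emit:
jog_arm([
  [0,0,0,0.5,0,0,0],
  [0,0,0,0.4,0,0,0],
  [0,0,0,0,0,0,0],
])

```text
time: 2.7
position: [0.5253, 0.1957, 0.1017]
tool_rot: [-0.938, 1.357, 0.939]
ft_force: [-2.2, 0.5, 6.1]
grip_width: 0.004
```

Emit:
jog_arm([
  [0,0,0,0.4,0,0,0],
  [0,0,0,0,0,0,0],
])

```text
time: 2.95
position: [0.5248, 0.1948, 0.0963]
tool_rot: [-0.939, 1.359, 0.939]
ft_force: [-0.1, -0.8, 0.6]
grip_width: 0.007
```

Emit:
jog_arm([
  [0,0,0,0.3,0,0,0],
  [0,0,0,0,0,0,0],
])

```text
time: 3.2
position: [0.5254, 0.1948, 0.0948]
tool_rot: [-0.938, 1.358, 0.938]
ft_force: [-2.0, -1.4, 8.1]
grip_width: 0.009
```

Emit:
jog_arm([
  [0,0,0,-3.2,0,0,0],
  [0,0,0,0,0.3,-4.4,0],
  [0,0,0,0,0.3,-4.4,0],
  [0,0,0,0,0.3,-4.4,0],
  [0,0,0,1.5,0,0,0],
  [0,0,0,0,0,0,0],
  [0,0,0,0,0,0,0],
  [0,0,0,0,0,0,0],
])

```text
time: 4.2
position: [0.4703, 0.0755, 0.1107]
tool_rot: [-0.94, 1.358, 0.94]
ft_force: [-0.9, -0.1, -0.1]
grip_width: 0.006
```

Run:
```python
from pads import *
for i in pads: print(i,rel(pads[i],.102).round(2))
p,d=get_image("top");cv2.imwrite("pics/t2.png",cv2.resize(p[100:280,150:390],None,fx=3,fy=3)[:,:,::-1])
p,d=get_image("side");cv2.imwrite("pics/s2.png",cv2.resize(p[150:300,180:380],None,fx=4,fy=4,interpolation=2)[:,:,::-1])
```

```text
1 [ 0.88 -1.   13.18]
2 [ 0.87 -0.12 -0.09]
3 [ 0.88 -9.4  -0.7 ]
4 [  0.88 -10.28  12.57]
```

View pics/s2.png

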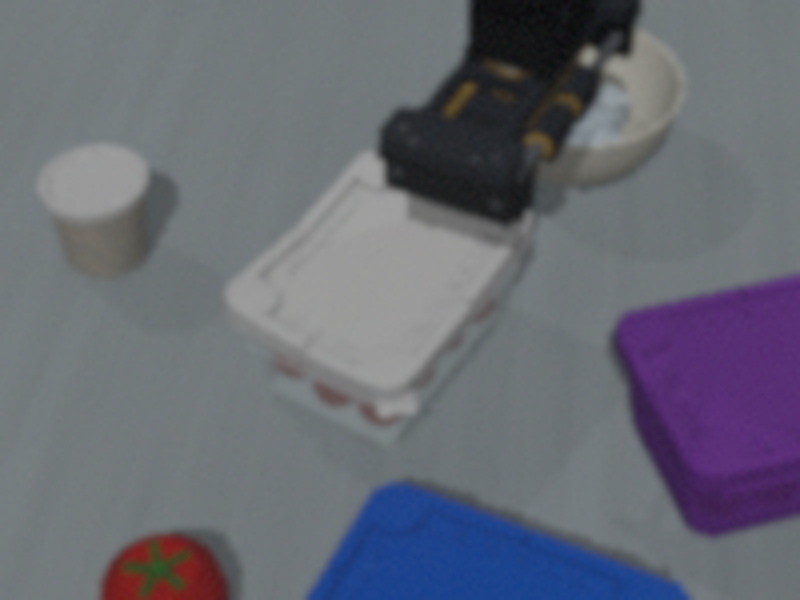

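View pics/t2.png

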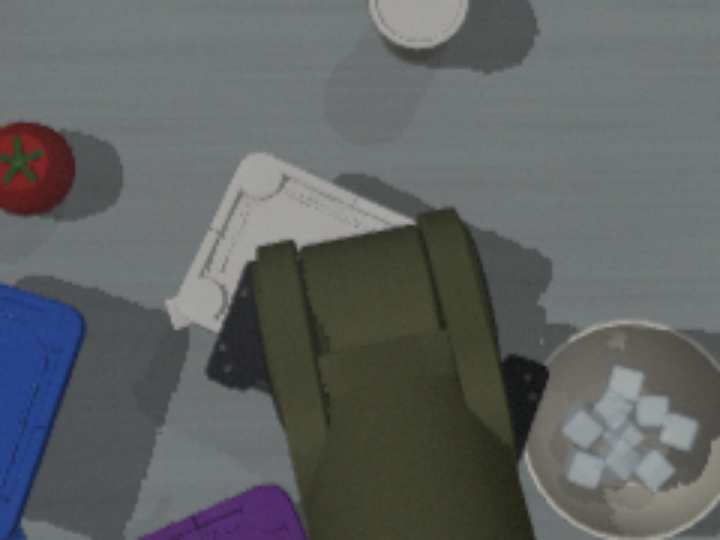

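Corner 1 (side view 385,385) now lies flush, with a visible step at (305,345) to corner 4, which is still up. The box has not moved. Next is corner 2.

Emit:
jog_arm([
  [0,0,0,0.6,-0.1,-0.1,0],
  [0,0,0,0.4,0,0,0],
  [0,0,0,0.4,0,0,0],
  [0,0,0,0,0,0,0],
])

```text
time: 4.8
position: [0.4701, 0.0731, 0.096]
tool_rot: [-0.939, 1.36, 0.939]
ft_force: [-0.2, 0.2, -0.2]
grip_width: 0.006
```

Emit:
jog_arm([
  [0,0,0,0.4,0,0,0],
  [0,0,0,0,0,0,0],
])

```text
time: 5.05
position: [0.4707, 0.073, 0.0945]
tool_rot: [-0.938, 1.359, 0.939]
ft_force: [-6.2, -2.6, 16.9]
grip_width: 0.006
```

Emit:
jog_arm([
  [0,0,0,-3.4,0,0,0],
  [0,0,0,0,-4.6,-0.3,0],
  [0,0,0,0,-4.6,-0.3,0],
  [0,0,0,1.5,0,0,0],
  [0,0,0,0,0,0,0],
  [0,0,0,0,0,0,0],
  [0,0,0,0,0,0,0],
])

```text
time: 5.92
position: [0.554, 0.0358, 0.112]
tool_rot: [-0.939, 1.358, 0.94]
ft_force: [0.1, 0.2, -0.9]
grip_width: 0.008
```

Run:
```python
from pads import *
for i in pads: print(i,rel(pads[i],.102).round(2))
p,d=get_image("side");cv2.imwrite("pics/s3.png",cv2.resize(p[150:300,180:380],None,fx=4,fy=4,interpolation=2)[:,:,::-1])
```

```text
1 [ 1.01  8.24 13.93]
2 [1.   9.1  0.66]
3 [ 1.   -0.18  0.06]
4 [ 1.01 -1.04 13.33]
```

View pics/s3.png

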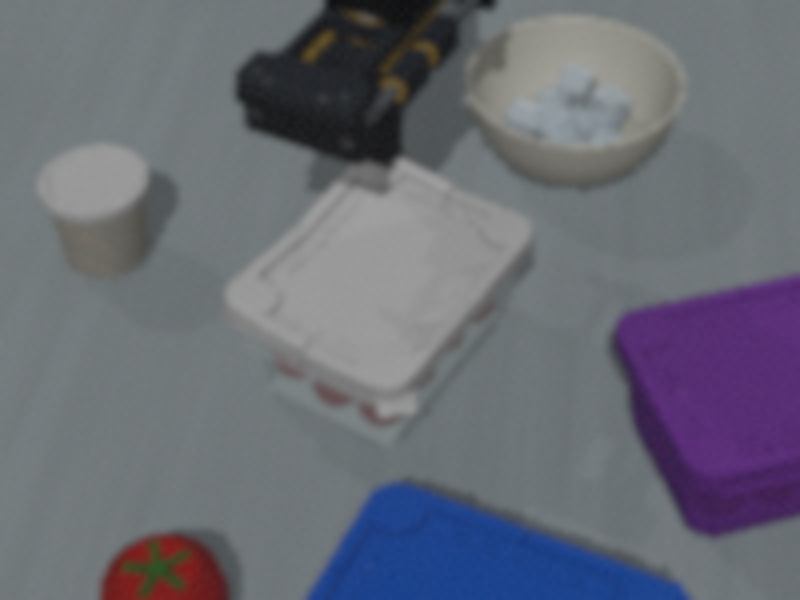

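The near side, corners 1 and 2 at (385,385) and (530,230), is flush, with a step at (450,185) to corner 3. The fingers stand over corner 3 at (385,175).

Emit:
jog_arm([
  [0,0,0,0.7,-0.2,0,0],
  [0,0,0,0.4,0,0,0],
  [0,0,0,0.4,0,0,0],
  [0,0,0,0,0,0,0],
])

```text
time: 6.48
position: [0.5557, 0.0343, 0.096]
tool_rot: [-0.938, 1.36, 0.939]
ft_force: [-0.5, -0.1, -0.4]
grip_width: 0.004
```

Emit:
jog_arm([
  [0,0,0,0.4,0,0,0],
  [0,0,0,0,0,0,0],
])

```text
time: 6.72
position: [0.5563, 0.0344, 0.0946]
tool_rot: [-0.938, 1.359, 0.939]
ft_force: [-5.3, -0.8, 15.3]
grip_width: 0.006
```

Next is pad 4: tool z +13.3, y -0.9.

Emit:
jog_arm([
  [0,0,0,-3.4,0,0,0],
  [0,0,0,0,-0.3,4.5,0],
  [0,0,0,0,-0.3,4.5,0],
  [0,0,0,0,-0.3,4.4,0],
  [0,0,0,1.5,0,0,0],
  [0,0,0,0,0,0,0],
  [0,0,0,0,0,0,0],
  [0,0,0,0,0,0,0],
])

```text
time: 7.72
position: [0.6123, 0.1553, 0.1122]
tool_rot: [-0.937, 1.359, 0.937]
ft_force: [-0.7, 0.3, 0.9]
grip_width: 0.004
```

Run:
```python
from pads import *
print(rel(pads[4],.102).round(2))
```

```text
[1.02 0.19 0.09]
```

Emit:
jog_arm([
  [0,0,0,0.7,0.2,0.1,0],
  [0,0,0,0.4,0,0,0],
  [0,0,0,0.4,0,0,0],
  [0,0,0,0,0,0,0],
])

```text
time: 8.22
position: [0.6101, 0.1581, 0.0962]
tool_rot: [-0.938, 1.36, 0.939]
ft_force: [0.3, 1.1, -0.8]
grip_width: 0.004
```

Emit:
jog_arm([
  [0,0,0,0.4,0,0,0],
  [0,0,0,0,0,0,0],
])

```text
time: 8.48
position: [0.6105, 0.1583, 0.0947]
tool_rot: [-0.938, 1.359, 0.939]
ft_force: [-4.6, -1.2, 13.3]
grip_width: 0.007
```

Clicked and stopped at the rim. I'll retreat up, then left (+y) clear of the view.

Emit:
jog_arm([
  [0,0,0,-5,0,0,0],
  [0,0,0,-5,0,0,0],
  [0,0,0,-4,0,0,0],
  [0,0,0,0,4.2,4,0],
  [0,0,0,0,4.2,4,0],
  [0,0,0,0,4.2,4,0],
  [0,0,0,0,4.2,4,0],
  [0,0,0,0,4.2,4,0],
  [0,0,0,0,4.2,4,0],
  [0,0,0,0,0,0,0],
])

```text
time: 9.72
position: [0.4541, 0.478, 0.2312]
tool_rot: [-0.944, 1.357, 0.95]
ft_force: [0.5, 0.1, 0.0]
grip_width: 0.006
```

Emit:
jog_arm([
  [0,0,0,0,3,4,0],
  [0,0,0,0,3,4,0],
  [0,0,0,0,0,0,0],
  [0,0,0,0,0,0,0],
  [0,0,0,0,0,0,0],
])

```text
time: 10.35
position: [0.4336, 0.566, 0.2327]
tool_rot: [-0.938, 1.36, 0.936]
ft_force: [0.2, -0.8, -0.3]
grip_width: 0.003
```

Run:
```python
from pads import *
p,d=get_image("top");P=cloud("top",d);P0=cloud("top",np.load("top_d.npy"))
cv2.imwrite("pics/t4.png",p[:,:,::-1])
for i in pads:
    f=lambda Q:np.median(Q[np.hypot(*(Q[...,:2]-pads[i]).transpose(2,0,1))<.012][:,2])
    print(i,"before",f(P0),"after",f(P))
hm=(P[...,2]>.06)&(P[...,2]<.1);hm[:140]=0;hm[245:]=0;hm[:,:200]=0;hm[:,312:]=0
hm=cv2.morphologyEx(hm.astype(np.uint8),cv2.MORPH_OPEN,np.ones((15,15)))
c=max(cv2.findContours(hm,0,2)[0],key=cv2.contourArea);b=cv2.boxPoints(cv2.minAreaRect(c))
W=np.array([ray("top",u,v,.076)[:2] for u,v in b]);print(W.mean(0),[np.degrees(np.arctan2(*(W[k+1]-W[k])[::-1])) for k in range(3)])
p,d=get_image("side");cv2.imwrite("pics/s4.png",cv2.resize(p[150:300,180:380],None,fx=4,fy=4,interpolation=2)[:,:,::-1])
s=get_state();print(s["position"],s["ft_force"],s["time"])
```

```text
1 before 0.08350081663889997 after 0.0760194634922371
2 before 0.08386598841905801 after 0.07587876046579112
3 before 0.08374141768265964 after 0.07599351727906267
4 before 0.08341975730638573 after 0.07583441205253993
[0.54210053 0.11553686] [np.float64(-23.97547436964191), np.float64(-115.26135396192086), np.float64(154.8818404628346)]
[0.43323122 0.56645924 0.23296821] [-0.37003811 -0.43047437 -0.0255059 ] 10.45
```

View pics/t4.png

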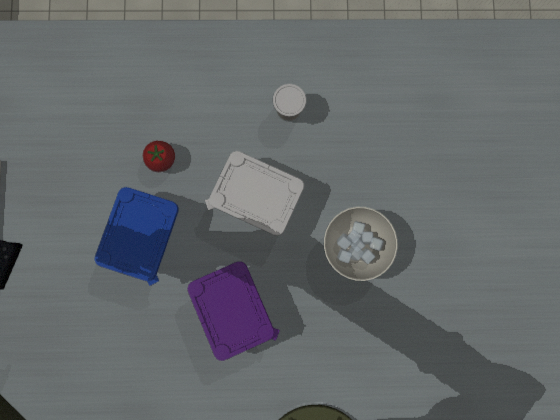

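View pics/s4.png

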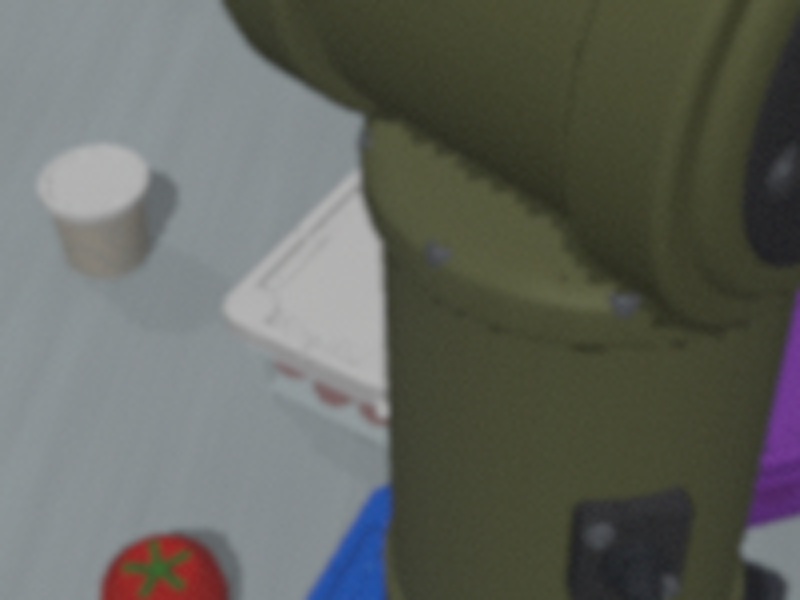

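All four pads are at 76 mm. The white lid (256,193), tub (290,100), tomato (159,156) and bowl (361,244) are where they were at the start.

```bash
python3 -c "
from bench import *
print(close_job())"
```

```text
the job is handed in; nothing more can be done
None
```

The lid is shut at all four corners. I pressed corners 1, 2, 3 and 4 in turn with the closed fingertips, then took the hand away. I handed the job in at about 10.5 s.

- **Clicks:** at each corner the force fell to about zero as the pad went down. The pad then stopped firmly at rim height, under 8 to 17 N.
- **Pad heights:** the top camera's depth showed all four pads at 76 mm afterwards, down from 83 to 84 mm at the start.
- **Box position:** the box's measured centre and yaw agree with the start to about 1 mm and half a degree, which is within measurement error.
- **Other items:** the tub, tomato, bowl and the blue and purple boxes look unmoved in the top view.
- **Check not made:** in the last side view the arm hid most of the lid, so the final check rests mainly on the top camera. No check failed or disagreed.

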